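# Line up the seasonings by height

## Robot

A 6-joint arm with a two-finger parallel gripper is mounted at the origin on a cart in front of the work surface, level with it; the furniture and walls round the work are solid. World frame = base frame: x ahead of the robot, y to its left, z up, the work surface at z = 0. Lengths are in mm, angles in rad, forces in N, time in s.
With the tool pointing down it reaches from about 275 to 750 mm from the base axis. Payload 10.2 kg.
Tool frame: the origin (TCP) lies at the very end of the fingers, on their centre line; the grasp point (between the pads) lies 19 mm behind it; z points along the fingers, y is the line along which they close (so a half turn about z gives the same grasp; the last joint's range is limited). The gripper opens to 85 mm and grips with 20 to 120 N. Pads are 22 mm wide; open, the fingers measure 114 mm over their backs; the gripper's body (76 mm by 85 mm) begins 54 mm behind the grasp point. The pads swing forward as they close: fully open they stand 13 mm farther back than shut.
Start: joints at [1.095, 0.313, 1.498, -0, 1.331, -0.223], TCP at [131.324, 508.316, 231.294] pointing down, gripper open.
Joint ranges: [-2.94, 2.94], [-0.97, 2.17], [0.19, 2.56], [-1.23, 4.37], [0.02, 3.11], [-2.88, 2.88]. Speed limits (rad/s): [2.39, 2.39, 3.01, 3.14, 3.14, 3.14].

## Interface

Orientations are given as a unit quaternion [w, x, y, z].
In Python, from rig import ctrl, optics gives the robot as it stands. The module is installed in compiled form; this text tells all that it offers.
- The arm moves only by the shell command python3 -m handwheel 'ROWS' [FORCE]. ROWS is JSON, a list that holds one entry, the list of rows, each a list of 5 numbers: the gripper command: -1 is fully open, 1 is shut, values between are in proportion, then the shift along the world's x, y, z in units of 50 mm (1.0 is 50 mm), then the turn about the world's z in units of 8 degrees (1.0 is 8 degrees). In form: [[[gripper, tx, ty, tz, twist], ...]]. A call has 1 to 10 rows; each row shifts and turns the commanded pose from where the row before left it; what a row does not reach is not made up. A row lasts 1/10 s, in which the tool goes at most 50 mm and 8.59 degrees, less where a joint would pass 70% of its speed; a pose out of reach is approached as far as the arm can. A call is refused whole if a number of a shift passes 1 or a number of a turn 1, either way. A call with a gripper value outside its range is refused whole. The fingers move at their own pace and stop on an object; FORCE is the grip in N (left out, the last holds). Time passes only in rows, so rows that do not move let the fingers close. It gives the time, the measured TCP pose, the force, the opening and the grip force at its end, in the units of the state.
- ctrl.sense(): the state, without advancing time (a new reading comes with each control period).
- optics.capture(name): name is "scene" or "top" or "wrist"; returns a dict with "img" (420x560x3 uint8, blue, green, red), "K" (3x3 intrinsics, pixels), "R" (3x3) and "t" (3): a world point X has camera coordinates R X + t. Camera axes: x right, y down, z forward; pixel columns grow to the right and rows downward; lengths in mm; the calibration is good to about 2 mm. A picture is of the moment at which its call begins. There is no depth.
- ctrl.finish_job(): hands the job in; it is judged then, once.
The state is a dict: "time_s": time; "joints": joint angles; "dq": joint speeds; "tau": joint torques, N m; "eef_pos": TCP position; "ee_rot": TCP orientation; "force": force on the tool from outside, world axes, zero at the start; "wrist_torque": the same for the moment, N m; "grip_width": opening from 0.0 (shut) to 1.0 (fully open); "grip_force": force on a finger pad.
Only numpy, scipy, OpenCV 4.12 (cv2) and the standard library are available. Lean on these libraries where they do the work, as an engineer would, in place of code of your own. Each camera call takes 0.05 s, during which the arm holds its last target. There are 200 camera calls.

## Task

Tidy the seasonings at the bagel counter: stand the pepper mill, the white dredger, the honey jar and the small cup on the row of round marks in order of height, the tallest on the red mark at one end and each next shorter one on the next mark along, so that the shortest ends on the black mark. Stand each upright, in the middle of its mark.

Things in the scene. Friction and masses are not known exactly. Their poses are not given: they have to be found in the camera images.
- pepper_mill: dark brown wooden pepper mill standing upright, 170 mm high, 58 mm across; origin at the centre of its underside, z up. Its rounded head, 50 mm across, from 123 to 159 mm above the foot, with a small metal knob on top, is a good place to grip. 0.18 kg
- dredger: plain white dredger (flour shaker) with a domed perforated cap, standing upright, 106 mm high; round straight body 55 mm across up to 84 mm; origin at the centre of its underside, z up. 0.15 to 0.3 kg
- honey_jar: squat amber jar with a paper label and a brass-coloured lid, standing upright, 74 mm high, round, 54 mm across; origin at the centre of its underside, z up. 0.14 to 0.28 kg
- mug: small white coffee cup with a blue flower pattern and one ear, standing upright, 50 mm high; its round bowl, 62 mm across at the rim and 44 mm at the foot, has its centre 13.5 mm from the origin along the cup's own +y; the ear points to its own -y and reaches 58 mm from the bowl's centre. Origin at the height of the underside, z up. Grip it across the bowl along its own x axis, clear of the ear. 0.125 kg. The ear may point any way at the end
- mug_bowl (a point): the centre of the cup's round bowl, at the height of its underside; this point belongs in the middle of the mark
- mark_red: the red mark, at one end of the row (either end): a flat disc, 76 mm across, fixed on the light oak strip; origin at the centre of its underside, its flat top 2 mm above the origin (8 mm above the counter). The four marks lie in one straight row, 95 mm from centre to centre, on a fixed oak strip 88 x 385 x 6 mm that may stand at a slant. 
- mark_grey_1: one of the two like light grey marks in the middle of the row: a flat disc, 76 mm across, fixed on the light oak strip; origin at the centre of its underside, its flat top 2 mm above the origin (8 mm above the counter). It may be second or third from the red mark
- mark_grey_2: the other of the two like light grey marks in the middle of the row: a flat disc, 76 mm across, fixed on the light oak strip; origin at the centre of its underside, its flat top 2 mm above the origin (8 mm above the counter). It may be second or third from the red mark
- mark_black: the black mark, at the end of the row opposite the red one: a flat disc, 76 mm across, fixed on the light oak strip; origin at the centre of its underside, its flat top 2 mm above the origin (8 mm above the counter). 

How it is judged:
By the outcome, as a careful person would: the job done as asked, in the order asked, and still so for the second after the job is handed in, with the robot touching nothing.
It also fails if it takes over 144 s, if anything falls off the work surface, if the arm or the gripper's body presses on something with over 40 N, if the wrist force passes 120 N, or if a joint passes its speed limit or range.

## Working session

There is one attempt and no reset: what is moved stays moved. The work goes in short steps, Python scripts to look and compute and a shell command to move; the robot and the scene stay as the last step left them, time stands still between calls to the robot, and variables do not carry over. Pictures are saved under pics/ and viewed, at most 14 in all, crops included, and the job is handed in when it is done.

```bash
mkdir -p pics; python3 - <<'E'
from rig import ctrl, optics
import cv2,pickle
for n in ("top","scene"):
    c=optics.capture(n); cv2.imwrite(f"pics/{n}0.png",c["img"]); pickle.dump(c,open(f"{n}0.pkl","wb"))
    print(n,c["K"].round(1).tolist(),c["R"].round(3).tolist(),c["t"].round(1).tolist())
s=ctrl.sense();print(s["eef_pos"],s["ee_rot"],s["time_s"])
E
```

```text
top [[418.4, 0.0, 285.5], [0.0, 418.4, 207.1], [0.0, 0.0, 1.0]] [[-0.024, -0.999, 0.024], [-0.982, 0.019, -0.189], [0.189, -0.028, -0.982]] [27.3, 515.5, 1222.3]
scene [[387.5, 0.0, 281.6], [0.0, 387.5, 209.5], [0.0, 0.0, 1.0]] [[0.832, -0.554, -0.002], [-0.266, -0.396, -0.879], [0.487, 0.732, -0.477]] [-399.3, 181.2, 647.5]
[131.18933029 508.1080953  230.80587083] [-1.98913619e-04  1.26037791e-01  9.92025277e-01 -5.33946813e-04] 0.1
```

View pics/top0.png

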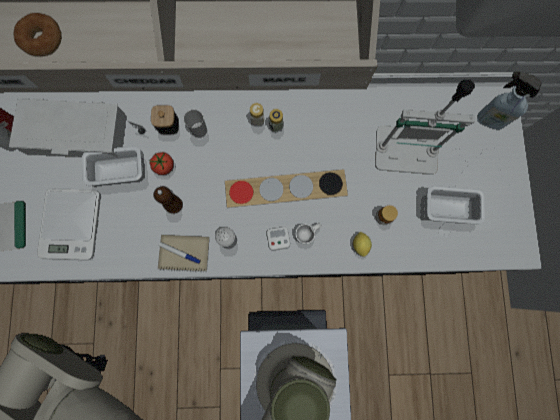

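View pics/scene0.png

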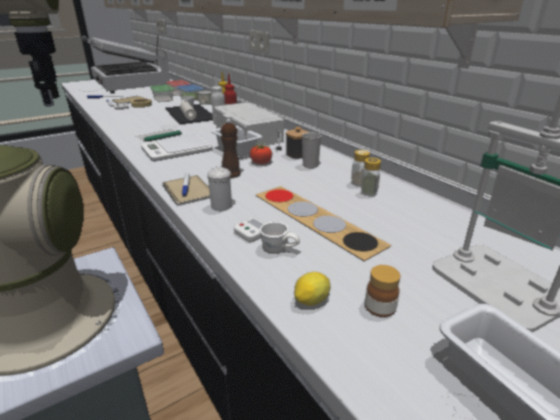

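The top view shows red (241,192), grey (271,189) and (301,187), black (331,183), the mill near (168,199), dredger (226,237), cup (304,233) and honey (388,214). I'll enlarge it to read the pixels better.

```bash
python3 - <<'E'
import cv2
i=cv2.imread("pics/top0.png")[165:265,145:410]
cv2.imwrite("pics/crop1.png",cv2.resize(i,None,fx=3,fy=3,interpolation=cv2.INTER_CUBIC))
E
cat > h.py <<'E'
import numpy as np,pickle
from rig import ctrl,optics
def ray(c,u,v,z):
    "world point at height z on pixel u,v"
    C=-c["R"].T@c["t"]; d=c["R"].T@np.linalg.solve(c["K"],[u,v,1.]); return C+d*(z-C[2])/d[2]
def proj(c,X):
    p=c["K"]@(c["R"]@np.array(X,float)+c["t"]); return p[:2]/p[2]
def yaw(q):
    w,x,y,z=q  # closing line (tool y) heading, deg
    return np.degrees(np.arctan2(1-2*(x*x+z*z),2*(x*y-w*z)))
E
```

```text
(no output)
```

View pics/crop1.png

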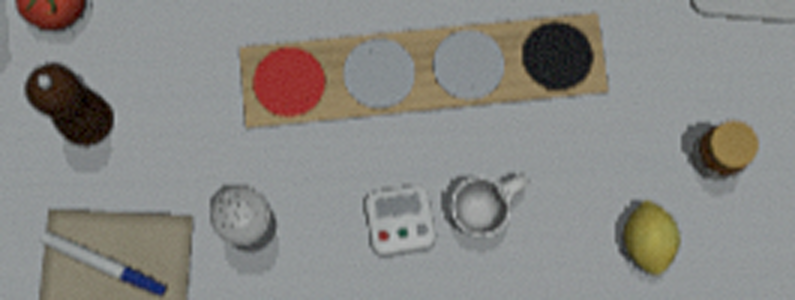

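The enlarged view gives red (289,81), greys (379,73) and (469,64), black (557,55). Mill head is at (53,88), dredger cap (240,212), honey lid (734,145), cup rim (477,206) with the ear tip at (519,183).

```bash
python3 - <<'E'
from h import *
import cv2
c=pickle.load(open("top0.pkl","rb"));s=pickle.load(open("scene0.pkl","rb"))
for n,u,v,z in [("red",289,81,8),("g1",379,73,8),("g2",469,64,8),("black",557,55,8),("millhead",53,88,141),("knob",44,79,168),("millbase",86,118,15),("dred",240,212,90),("honey",734,145,74),("mug",477,206,50),("ear",519,183,35)]:
    X=ray(c,(u+.5)/3-.5+145,(v+.5)/3-.5+165,z); print(n,X.round(0),"r",round(np.hypot(*X[:2])),"scene px",proj(s,X).round(0))
e=ctrl.sense();print(yaw(e["ee_rot"]))
E
```

```text
red [576. 154.   8.] r 596 scene px [280. 195.]
g1 [583.  60.   8.] r 586 scene px [303. 208.]
g2 [591. -36.   8.] r 592 scene px [330. 223.]
black [ 599. -129.    8.] r 613 scene px [360. 240.]
millhead [542. 364. 141.] r 653 scene px [229. 129.]
knob [545. 365. 168.] r 656 scene px [229. 119.]
millbase [539. 364.  15.] r 650 scene px [231. 170.]
dred [428. 195.  90.] r 471 scene px [220. 173.]
honey [ 487. -293.   74.] r 568 scene px [384. 272.]
mug [434. -36.  50.] r 436 scene px [273. 227.]
ear [459. -81.  35.] r 466 scene px [295. 239.]
75.51862421136212
```

```bash
python3 -m handwheel '[[[-1,0.6,-0.2,0,-0.6],[-1,0.6,-0.2,0,-0.6],[-1,0.6,-0.2,0,-0.6],[-1,0.6,-0.2,0,-0.6],[-1,0.6,-0.2,0,-0.6],[-1,0.6,-0.2,0,-0.6],[-1,0.6,-0.2,0,-0.6],[-1,0.6,-0.2,0,-0.6],[-1,0.6,-0.2,0,-0.6],[-1,0,0,0,0]]]' 40
```

```text
time_s: 1.1
eef_pos: [404.1, 416.7, 230.4]
ee_rot: [0.0, 0.485, 0.875, -0.001]
force: [-0.8, 0.2, 0.3]
grip_width: 1.002
grip_force: 0.0
```

```bash
python3 -m handwheel '[[[-1,0.6,-0.25,0,-0.7],[-1,0.6,-0.25,0,-0.7],[-1,0.6,-0.25,0,-0.7],[-1,0.6,-0.2,0,-0.7],[-1,0.34,-0.1,0,-0.6],[-1,0,0,0,0],[-1,0,0,0,0]]]'
python3 - <<'E'
from h import *
import cv2
c=optics.capture("wrist");cv2.imwrite("pics/w1.png",c["img"]);pickle.dump(c,open("w1.pkl","wb"))
e=ctrl.sense();print(e["eef_pos"],yaw(e["ee_rot"]))
print([proj(c,X).round(0).tolist() for X in [(541,364,168),(541,364,141),(541,364,0),(576,154,8)]])
E
```

```text
time_s: 1.8
eef_pos: [537.5, 366.2, 230.9]
ee_rot: [-0.0, 0.674, 0.739, -0.0]
force: [-1.2, -0.5, 0.9]
grip_width: 1.001
grip_force: 0.0
[537.2468717  366.45637335 231.2074472 ] 5.281453468885947
[[288.0, 232.0], [287.0, 220.0], [285.0, 184.0], [297.0, 349.0]]
```

View pics/w1.png

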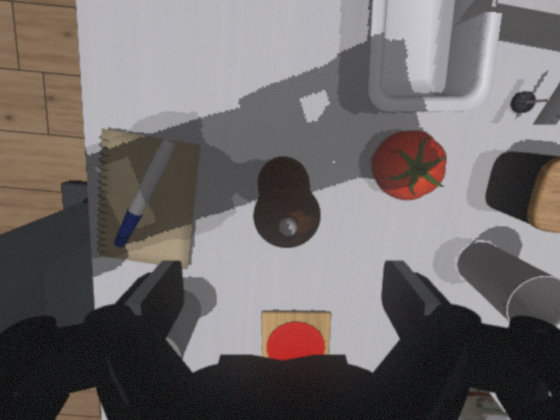

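The mill's knob sits at (288,227) against (288,232) predicted, and red at (296,347) against (297,349), so the map holds to a few mm. I'll go down and grip.

```bash
python3 -m handwheel '[[[-1,0.08,0,-0.4,0],[-1,0,0,-0.4,0],[-1,0,0,-0.4,0],[-1,0,0,-0.4,0],[-1,0,0,-0.4,0],[-1,0,0,-0.22,0],[-1,0,0,0,0],[1,0,0,0,0],[1,0,0,0,0],[1,0,0,0,0]]]' 40
python3 -m handwheel '[[[1,0,0,0,0],[1,0,0,0,0],[1,0,0,0,0],[1,0,0,0,0]]]'
```

```text
time_s: 2.85
eef_pos: [542.7, 366.1, 121.7]
ee_rot: [0.0, 0.675, 0.738, 0.001]
force: [-0.1, -0.1, 6.8]
grip_width: 0.539
grip_force: 40.1
time_s: 3.25
eef_pos: [542.7, 366.1, 121.7]
ee_rot: [0.0, 0.675, 0.738, 0.001]
force: [-1.1, -0.6, 5.8]
grip_width: 0.541
grip_force: 41.2
```

```bash
python3 -m handwheel '[[[1,0,0,0.2,0],[1,0,0,0.3,0],[1,0,0,0.3,0],[1,0.1,-0.5,0,0],[1,0.1,-0.5,0,0],[1,0.1,-0.5,0,0],[1,0.1,-0.6,0,0],[1,0.1,-0.6,0,0],[1,0.1,-0.6,0,0],[1,0.07,-0.6,0,0]]]' 
python3 -m handwheel '[[[1,0,-0.35,0,0],[1,0,0,0,0],[1,0,0,0,0],[1,0,0,0,0]]]'
cat > look.py <<'E'
import sys,cv2
from h import *
n,k=sys.argv[1:3]
c=optics.capture(n);cv2.imwrite(f"pics/{k}.png",c["img"]);pickle.dump(c,open(f"{k}.pkl","wb"))
e=ctrl.sense();print(e["eef_pos"].round(1),yaw(e["ee_rot"]))
E
python3 look.py scene s1; python3 -c "
import cv2
cv2.imwrite('pics/s1c.png',cv2.resize(cv2.imread('pics/s1.png')[60:260,160:420],None,fx=3,fy=3,interpolation=2))"
```

```text
time_s: 4.25
eef_pos: [576.0, 169.5, 160.7]
ee_rot: [0.0, 0.675, 0.738, 0.0]
force: [-0.1, 0.2, -2.3]
grip_width: 0.54
grip_force: 41.5
time_s: 4.65
eef_pos: [575.6, 154.4, 160.4]
ee_rot: [-0.0, 0.674, 0.738, 0.0]
force: [-0.3, 0.4, -1.3]
grip_width: 0.542
grip_force: 41.5
[575.6 154.4 160.3] 5.1925909821877285
```

View pics/s1c.png

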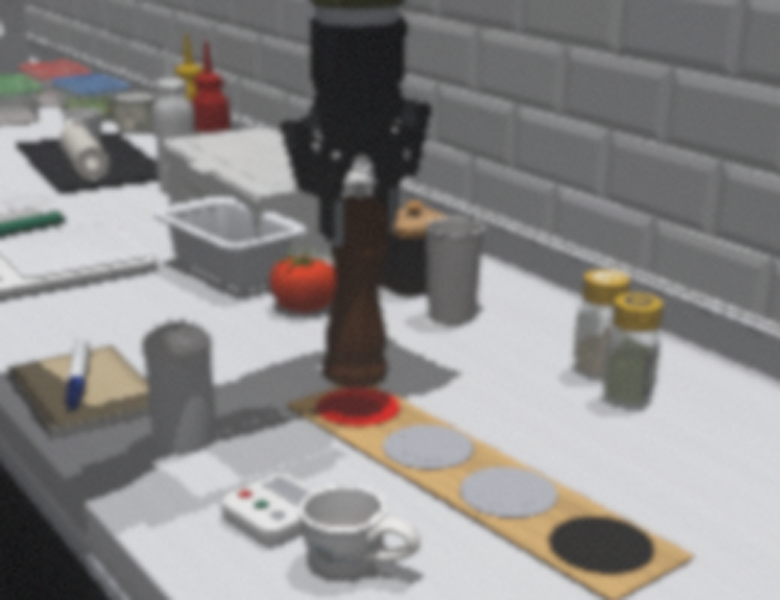

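The crop shows the mill hanging nearly upright above red, with its foot at (357,372) and the red mark at (357,408). Lowering it now.

```bash
python3 -c "
from h import *
c=pickle.load(open('s1.pkl','rb'))
print([((proj(c,(576,154,z))-[160,60])*3).round() for z in (8,39,39+168)])"
python3 -m handwheel '[[[1,0,0,-0.2,0],[1,0,0,-0.2,0],[1,0,0,-0.1,0],[1,0,0,-0.06,0],[1,0,0,-0.04,0],[1,0,0,0,0],[1,0,0,0,0]]]'
```

```text
[array([359., 404.]), array([359., 372.]), array([358., 183.])]
time_s: 5.4
eef_pos: [576.0, 153.3, 130.5]
ee_rot: [0.0, 0.675, 0.738, 0.0]
force: [0.3, 0.2, -2.8]
grip_width: 0.541
grip_force: 41.5
```

```bash
python3 -m handwheel '[[[1,0,0.01,-0.02,0],[1,0,0,0,0],[-1,0,0,0,0],[-1,0,0,0,0],[-1,0,0,0,0],[-1,0,0,0,0],[-1,0,0,0.3,0],[-1,0,0,0.5,0],[-1,0,0,0.5,0],[-1,0,0,0.5,0]]]' 
python3 -m handwheel '[[[-1,-0.3,0.1,0.2,0],[-1,-0.5,0.15,0,0],[-1,-0.5,0.15,0,0],[-1,-0.5,0.15,0,0],[-1,-0.5,0.15,0,0],[-1,-0.5,0.15,0,0],[-1,-0.15,0,0,0],[-1,0,0,0,0],[-1,0,0,0,0]]]' 
python3 look.py top t2; python3 look.py wrist w2;python3 -c "
import cv2
cv2.imwrite('pics/t2c.png',cv2.resize(cv2.imread('pics/t2.png')[165:265,145:410],None,fx=3,fy=3,interpolation=2))"
```

```text
time_s: 6.4
eef_pos: [575.7, 153.8, 220.3]
ee_rot: [-0.0, 0.675, 0.738, -0.0]
force: [-0.7, 0.6, -0.4]
grip_width: 1.001
grip_force: 0.0
time_s: 7.3
eef_pos: [429.2, 196.0, 229.4]
ee_rot: [0.0, 0.675, 0.738, 0.0]
force: [0.0, -0.7, 0.3]
grip_width: 0.999
grip_force: 0.0
[429.2 196.  229.3] 5.07947764148376
[429.2 196.  229.2] 5.0723842095825225
```

View pics/w2.png

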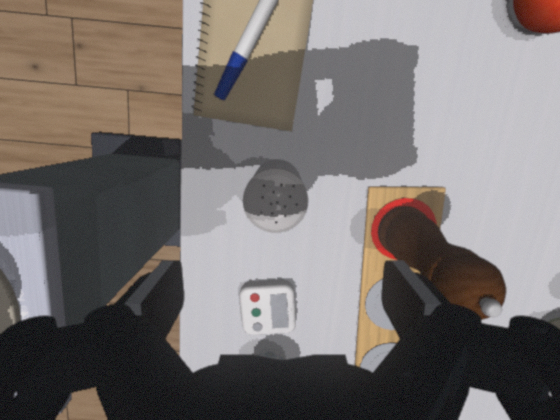

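View pics/t2c.png

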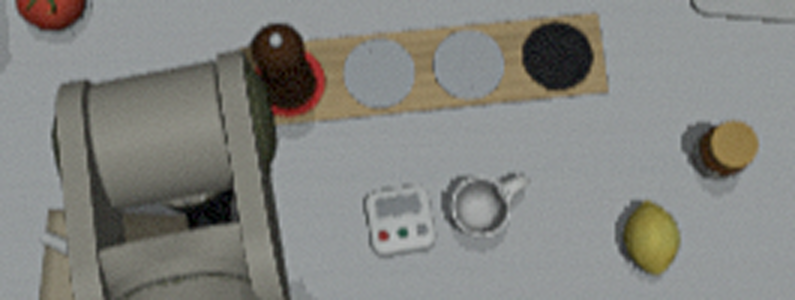

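The mill stands on red: the knob is at (276,40) in the top crop. In the wrist view the red ring is centred near (405,231), and the dredger outline spans x 243–308 and y 162–232.

```bash
python3 - <<'E'
from h import *
c=pickle.load(open('w2.pkl','rb'));t=pickle.load(open('t2.pkl','rb'))
print("red,foot top,knob",[proj(c,X).round(0) for X in [(576,154,8),(576,154,178)]])
for z,u,v in [(178,490,307),(178,490,309)]: print("knob",ray(c,u,v,z))
print("top knob",ray(t,(276.5)/3-.5+145,40.5/3-.5+165,177))
a=np.linspace(0,2*np.pi,60)
P=np.array([proj(c,(428+27.5*np.cos(q),195+27.5*np.sin(q),z)) for z in (0,84) for q in a])
print("dredger outline",P.min(0),P.max(0),proj(c,(428,195,106)))
E
```

```text
red,foot top,knob [array([406., 231.]), array([499., 313.])]
knob [569.07739103 157.61842469 178.        ]
knob [569.44917206 156.17048756 178.        ]
top knob [575.45796274 152.58830932 177.        ]
dredger outline [250.08101679 158.77478071] [311.90909827 229.48471699] [280.92808471 206.20223909]
```

```bash
python3 -m handwheel '[[[-1,-0.06,-0.03,-0.5,0],[-1,0,0,-0.5,0],[-1,0,0,-0.5,0],[-1,0,0,-0.5,0],[-1,0,0,-0.5,0],[-1,0,0,-0.5,0],[-1,0,0,-0.4,0],[-1,0,0,-0.3,0],[-1,0,0,0,0],[-1,0,0,0,0]]]' 
python3 -m handwheel '[[[1,0,0,0,0],[1,0,0,0,0],[1,0,0,0,0],[1,0,0,0,0],[1,0,0,0,0],[1,0,0,0,0]]]' 40
```

```text
time_s: 8.4
eef_pos: [425.9, 194.7, 44.5]
ee_rot: [0.0, 0.675, 0.738, 0.0]
force: [0.6, -0.3, -0.2]
grip_width: 1.0
grip_force: 0.0
time_s: 9.0
eef_pos: [425.6, 194.9, 45.1]
ee_rot: [0.0, 0.675, 0.738, 0.0]
force: [-1.9, 0.1, 6.0]
grip_width: 0.636
grip_force: 41.7
```

```bash
python3 -m handwheel '[[[1,0,0,0.2,0],[1,0,0,0.4,0],[1,0,0,0.5,0],[1,0.1,-0.4,0.1,0],[1,0.2,-0.5,0,0],[1,0.3,-0.5,0,0],[1,0.3,-0.5,0,0],[1,0.4,-0.5,0,0],[1,0.4,-0.3,0,0],[1,0.4,0,0,0]]]' 
python3 -m handwheel '[[[1,0.5,0,0,0],[1,0.4,0,0,0],[1,0.15,0,0,0],[1,0,0,0,0],[1,0,0,0,0]]]'
python3 look.py scene s3;  python3 -c "
import cv2
cv2.imwrite('pics/s3c.png',cv2.resize(cv2.imread('pics/s3.png')[60:260,160:420],None,fx=3,fy=3,interpolation=2))"
```

```text
time_s: 10.0
eef_pos: [531.2, 57.9, 105.0]
ee_rot: [0.0, 0.676, 0.737, -0.0]
force: [0.6, 0.5, -2.6]
grip_width: 0.634
grip_force: 42.9
time_s: 10.5
eef_pos: [582.0, 60.0, 104.3]
ee_rot: [-0.0, 0.675, 0.738, -0.0]
force: [-0.6, -0.3, -2.9]
grip_width: 0.634
grip_force: 43.1
[582.   60.  104.4] 5.123546122230027
```

View pics/s3c.png

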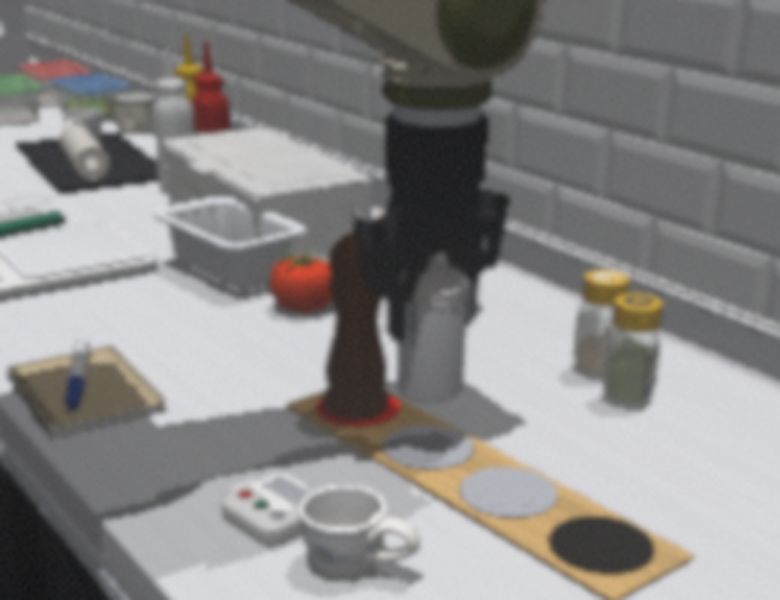

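The mill's foot (327–388 across) sits inside the red ring (316–401). The dredger hangs upright above the first grey mark, its foot spanning 399–465 with its lower edge at 403.

```bash
python3 - <<'E'
from h import *
c=pickle.load(open('s3.pkl','rb'))
a=np.linspace(0,2*np.pi,60)
for n,x,y,z,r in [("dredger foot",582,60,60,27.5),("red",576,154,8,38),("mill foot",576,154,8,29),("g1",583.5,60,8,38),("g2",591,-35,8,38),("blk",599,-129,8,38)]:
    P=np.array([(proj(c,(x+r*np.cos(q),y+r*np.sin(q),z))-[160,60])*3+1 for q in a]);print(n,P.min(0).round(),P.max(0).round())
E
python3 -m handwheel '[[[1,0.02,0,-0.3,0],[1,0,0,-0.3,0],[1,0,0,-0.2,0],[1,0,0,-0.1,0],[1,0,0,-0.1,0],[1,0,0,0,0],[1,0,0,0,0]]]'
```

```text
dredger foot [396. 374.] [463. 403.]
red [317. 386.] [403. 424.]
mill foot [327. 391.] [392. 419.]
g1 [384. 423.] [475. 466.]
g2 [461. 465.] [559. 515.]
blk [549. 513.] [656. 571.]
time_s: 11.25
eef_pos: [584.0, 59.8, 54.7]
ee_rot: [0.0, 0.675, 0.738, 0.0]
force: [0.2, -0.3, -2.2]
grip_width: 0.635
grip_force: 43.1
```

```bash
python3 -m handwheel '[[[1,0,0.03,-0.02,0],[1,0,0,-0.02,0],[1,0,0,0,0],[-1,0,0,0,0],[-1,0,0,0,0],[-1,0,0,0,0],[-1,0,0,0.3,0],[-1,0,0,0.5,0],[-1,0,0,0.5,0],[-1,0,0,0.5,0]]]' 
python3 -m handwheel '[[[-1,-0.1,-0.5,0.5,0],[-1,-0.1,-0.6,0.2,0],[-1,-0.2,-0.6,0,0],[-1,-0.2,-0.8,0,0],[-1,-0.3,-0.8,0,0],[-1,-0.3,-0.8,0,0],[-1,-0.3,-0.8,0,0],[-1,-0.2,-0.8,0,0],[-1,-0.2,-0.8,0,0],[-1,0,-0.5,0,0]]]' 
python3 -m handwheel '[[[-1,0,0,0,0],[-1,0,0,0,0]]]' 
python3 look.py top t4; python3 look.py wrist w4;python3 -c "
import cv2
a=cv2.resize(cv2.imread('pics/t4.png')[165:265,210:410],None,fx=4,fy=4,interpolation=2)[:200]
b=cv2.imread('pics/w4.png')[0:400]
b=cv2.copyMakeBorder(b,0,0,0,800-b.shape[1],0)
cv2.imwrite('pics/m4.png',cv2.vconcat([a,b]))"
```

```text
time_s: 12.25
eef_pos: [583.8, 61.3, 143.2]
ee_rot: [-0.0, 0.675, 0.738, -0.0]
force: [0.1, -0.1, 0.5]
grip_width: 0.997
grip_force: 0.0
time_s: 13.25
eef_pos: [487.6, -291.4, 177.4]
ee_rot: [0.0, 0.676, 0.737, -0.0]
force: [-0.1, -0.5, -0.5]
grip_width: 0.996
grip_force: 0.0
time_s: 13.45
eef_pos: [488.7, -288.5, 177.1]
ee_rot: [-0.0, 0.675, 0.738, 0.0]
force: [0.6, 1.0, 0.5]
grip_width: 1.0
grip_force: 0.0
[ 488.9 -287.9  177.2] 5.14171972061839
[ 489.  -287.6  177.3] 5.17745902868024
```

View pics/m4.png

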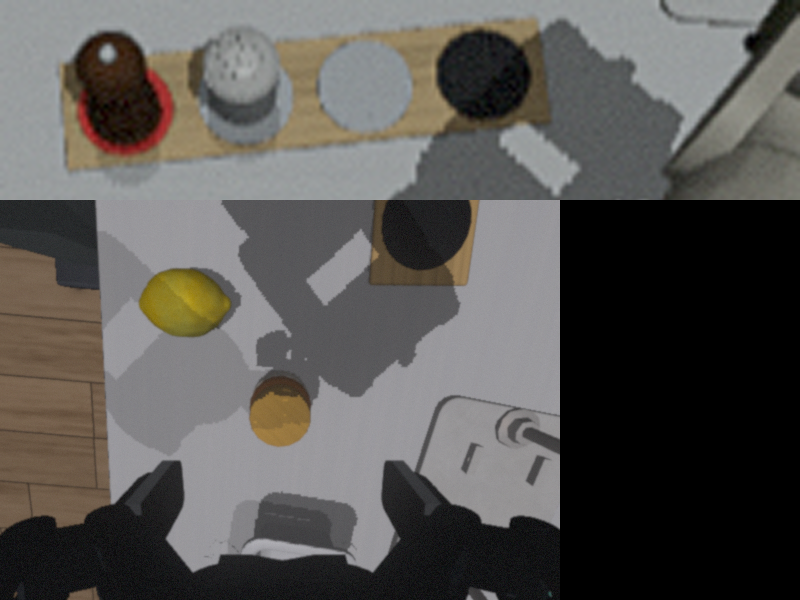

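Mill and dredger stand on their marks. In the wrist picture the honey lid centre is at (280,218) and the lemon is well clear.

```bash
python3 - <<'E'
from h import *
c=pickle.load(open('w4.pkl','rb'));t=pickle.load(open('t4.pkl','rb'))
print("honey",ray(c,280.5,218,74))
f=lambda x,y:((np.array(proj(t,(x,y,8)))-[210,165])*4+1.5).round()
print("black wrist px", proj(c,(599,-129,8)))
a=np.linspace(0,2*np.pi,60)
for n,x,y,z,r in [("mill",576,154,8,29),("red",576,154,8,38),("dredger foot",583.8,60,8,27.5),("dtop",583.8,60,92,27.5),("g1",583.5,60,8,38)]:
    P=np.array([(proj(t,(x+r*np.cos(q),y+r*np.sin(q),z))-[210,165])*4+1.5 for q in a]);print(n,P.min(0).round(),P.max(0).round())
E
```

```text
honey [ 487.72522419 -293.09696289   74.        ]
black wrist px [429.69030534  21.36123184]
mill [89. 72.] [163. 144.]
red [78. 61.] [174. 155.]
dredger foot [210.  63.] [280. 130.]
dtop [207.  34.] [281. 106.]
g1 [197.  50.] [293. 144.]
```

```bash
python3 -m handwheel '[[[-1,-0.02,-0.11,-0.4,0],[-1,0,0,-0.5,0],[-1,0,0,-0.5,0],[-1,0,0,-0.5,0],[-1,0,0,-0.5,0],[-1,0,0,-0.4,0],[-1,0,0,-0.3,0],[-1,0,0,0,0],[-1,0,0,0,0]]]' 
python3 -m handwheel '[[[1,0,0,0,0],[1,0,0,0,0],[1,0,0,0,0],[1,0,0,0,0],[1,0,0,0,0],[1,0,0,0,0]]]' 40
```

```text
time_s: 14.45
eef_pos: [488.3, -293.6, 22.9]
ee_rot: [0.0, 0.674, 0.738, 0.0]
force: [0.8, 0.2, 1.0]
grip_width: 0.997
grip_force: 0.0
time_s: 15.05
eef_pos: [488.2, -294.4, 23.5]
ee_rot: [0.001, 0.675, 0.738, 0.0]
force: [-0.7, 1.6, 6.4]
grip_width: 0.614
grip_force: 41.6
```

```bash
python3 -m handwheel '[[[1,0,0,0.3,0],[1,0,0,0.5,0],[1,0.1,0.2,0.4,0],[1,0.3,0.6,0,0],[1,0.3,0.7,0,0],[1,0.3,0.7,0,0],[1,0.3,0.7,0,0],[1,0.3,0.7,0,0],[1,0.3,0.7,0,0],[1,0.16,0.6,0,0]]]' 
python3 -m handwheel '[[[1,0,0.27,0,0],[1,0,0,0,0],[1,0,0,0,0],[1,0,0,0,0]]]'
```

```text
time_s: 16.05
eef_pos: [591.5, -47.2, 82.5]
ee_rot: [0.0, 0.675, 0.738, 0.0]
force: [-0.3, -0.8, -1.3]
grip_width: 0.612
grip_force: 42.8
time_s: 16.45
eef_pos: [590.6, -37.1, 82.4]
ee_rot: [0.0, 0.675, 0.737, -0.0]
force: [-0.7, 0.9, -1.7]
grip_width: 0.611
grip_force: 42.8
```

Lower to TCP 31.5 (23.5 + 8), i.e. −51 mm, release, then rise and go over the cup at (434,−36), turning +24° to a closing heading of 29°.

```bash
python3 -m handwheel '[[[1,0.01,0.02,-0.3,0],[1,0,0,-0.3,0],[1,0,0,-0.2,0],[1,0,0,-0.1,0],[1,0,0,-0.1,0],[1,0,0,-0.02,0],[1,0,0,0,0],[1,0,0,0,0]]]' 
python3 -m handwheel '[[[-1,0,0,0,0],[-1,0,0,0,0],[-1,0,0,0,0],[-1,0,0,0.3,0],[-1,0,0,0.5,0],[-1,0,0,0.5,0],[-1,0,0,0.5,0],[-1,-0.3,0,0.5,0.5],[-1,-0.6,0,0.5,0.5],[-1,-0.6,0,0.2,0.5]]]'
python3 -m handwheel '[[[-1,-0.6,0,0,0.5],[-1,-0.6,0,0,0.5],[-1,-0.44,0,0,0.5],[-1,0,0,0,0],[-1,0,0,0,0],[-1,0,0,0,0]]]' 
python3 look.py top t5; python3 look.py wrist w5;python3 -c "
import cv2
a=cv2.resize(cv2.imread('pics/t5.png')[165:265,210:410],None,fx=4,fy=4,interpolation=2)[:200]
b=cv2.imread('pics/w5.png')[0:400]
b=cv2.copyMakeBorder(b,0,0,0,800-b.shape[1],0)
cv2.imwrite('pics/m5.png',cv2.vconcat([a,b]))"
```

```text
time_s: 17.25
eef_pos: [591.5, -34.7, 31.6]
ee_rot: [0.0, 0.675, 0.738, 0.0]
force: [-0.2, 0.9, -1.8]
grip_width: 0.61
grip_force: 42.8
time_s: 18.25
eef_pos: [516.2, -34.8, 184.5]
ee_rot: [0.002, 0.593, 0.805, 0.001]
force: [1.1, -0.4, 0.2]
grip_width: 0.998
grip_force: 0.0
time_s: 18.85
eef_pos: [435.0, -34.8, 181.9]
ee_rot: [0.001, 0.507, 0.862, 0.0]
force: [0.5, -0.3, 0.0]
grip_width: 1.0
grip_force: 0.0
[435.  -34.8 181.6] 29.092329447903886
[434.9 -34.7 181.4] 29.100901780015207
```

View pics/m5.png

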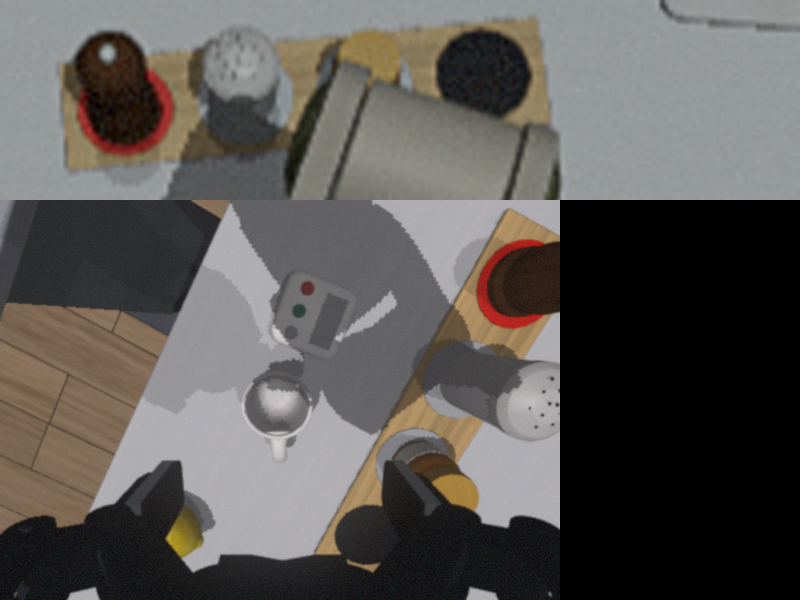

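The cup rim is centred at (277,206) in the wrist picture, with the ear pointing straight down, so the closing line is right. Honey is on the second grey mark.

```bash
python3 - <<'E'
from h import *
c=pickle.load(open('w5.pkl','rb'))
print("mug",ray(c,277.5,206,50),"timer",ray(c,315,113,10))
E
```

```text
mug [433.04159111 -39.13816445  50.        ] timer [425.11216159  44.48935574  10.        ]
```

```bash
python3 -m handwheel '[[[-1,-0.03,-0.07,-0.5,0],[-1,0,0,-0.5,0],[-1,0,0,-0.5,0],[-1,0,0,-0.5,0],[-1,0,0,-0.5,0],[-1,0,0,-0.4,0],[-1,0,0,-0.3,0],[-1,0,0,-0.08,0],[-1,0,0,0,0],[-1,0,0,0,0]]]' 
python3 -m handwheel '[[[1,0,0,0,0],[1,0,0,0,0],[1,0,0,0,0],[1,0,0,0,0],[1,0,0,0,0],[1,0,0,0,0]]]' 30
```

```text
time_s: 19.95
eef_pos: [433.4, -38.3, 17.9]
ee_rot: [0.001, 0.507, 0.862, 0.0]
force: [0.5, 0.4, -0.3]
grip_width: 1.005
grip_force: 0.0
time_s: 20.55
eef_pos: [433.4, -38.3, 18.1]
ee_rot: [0.001, 0.507, 0.862, 0.0]
force: [-1.0, 0.2, 7.2]
grip_width: 0.69
grip_force: 30.9
```

```bash
python3 -m handwheel '[[[1,0,0,0.2,0],[1,0,0,0.4,0],[1,0,-0.3,0.4,0],[1,0.2,-0.5,0,0],[1,0.4,-0.5,0,0],[1,0.5,-0.4,0,0],[1,0.5,-0.1,0,0],[1,0.5,0,0,0],[1,0.5,0,0,0],[1,0.4,0,0,0]]]' 
python3 -m handwheel '[[[1,0.3,0,0,0],[1,0,0,0,0],[1,0,0,0,0],[1,0,0,0,0]]]'
python3 look.py scene s6;  python3 -c "
import cv2
cv2.imwrite('pics/s6c.png',cv2.resize(cv2.imread('pics/s6.png')[90:290,200:460],None,fx=3,fy=3,interpolation=2))"
```

```text
time_s: 21.55
eef_pos: [583.9, -128.1, 67.9]
ee_rot: [0.0, 0.507, 0.862, 0.0]
force: [0.4, -0.0, -0.5]
grip_width: 0.693
grip_force: 32.7
time_s: 21.95
eef_pos: [597.1, -128.2, 67.5]
ee_rot: [-0.0, 0.507, 0.862, -0.0]
force: [0.9, -0.3, -1.5]
grip_width: 0.688
grip_force: 32.7
[ 597.2 -128.2   67.6] 29.101015148275202
```

View pics/s6c.png

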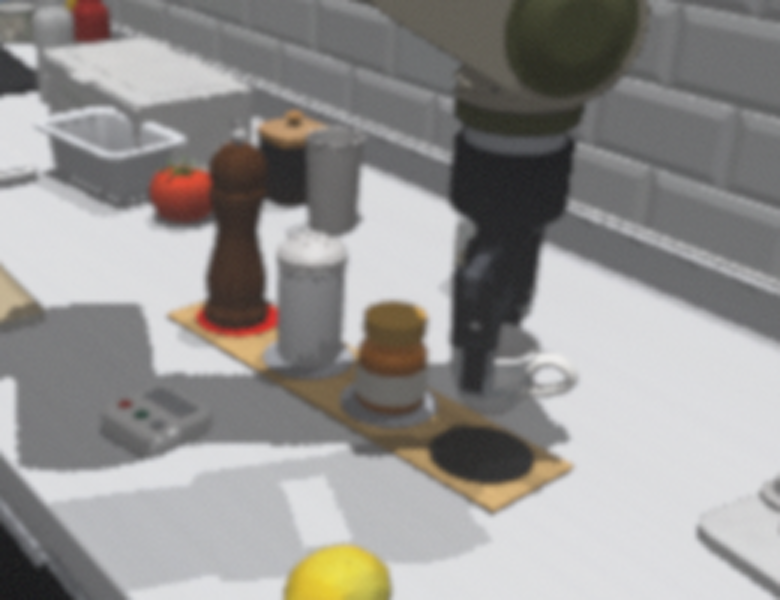

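Mill, dredger and honey stand centred and upright, and the cup hangs above black (482,452), level with the ear to the right. Lower, release and retreat.

```bash
python3 -m handwheel '[[[1,0.03,-0.02,-0.3,0],[1,0,0,-0.2,0],[1,0,0,-0.2,0],[1,0,0,-0.08,0],[1,0,0,-0.04,0],[1,0,0,0,0],[1,0,0,0,0]]]' 
python3 -m handwheel '[[[-1,0,0,0,0],[-1,0,0,0,0],[-1,0,0,0,0],[-1,0,0,0.2,0],[-1,0,0,0.4,0],[-1,0,0,0.5,0],[-1,0,0,0.5,0],[-1,-0.3,-0.3,0.5,0],[-1,-0.5,-0.5,0.3,0],[-1,-0.5,-0.5,0,0]]]'
python3 -m handwheel '[[[-1,-0.3,-0.8,0,0],[-1,-0.3,-0.8,0,0],[-1,-0.3,-0.8,0,0],[-1,-0.2,-0.6,0,0],[-1,0,0,0,0],[-1,0,0,0,0],[-1,0,0,0,0]]]' 
python3 look.py top t7; python3 look.py scene s7;python3 -c "
import cv2
a=cv2.resize(cv2.imread('pics/t7.png')[165:265,215:375],None,fx=5,fy=5,interpolation=2)[:225]
b=cv2.resize(cv2.imread('pics/s7.png')[130:255,230:430],None,fx=3,fy=3,interpolation=2)[:375]
b=cv2.copyMakeBorder(b,0,0,0,800-b.shape[1],0)
cv2.imwrite('pics/m7.png',cv2.vconcat([a,b]))"
```

```text
time_s: 22.7
eef_pos: [599.4, -129.2, 26.3]
ee_rot: [0.0, 0.507, 0.862, 0.0]
force: [0.4, -0.5, -2.0]
grip_width: 0.686
grip_force: 32.8
time_s: 23.7
eef_pos: [534.5, -195.1, 149.4]
ee_rot: [0.003, 0.506, 0.862, -0.0]
force: [0.4, -0.6, 0.6]
grip_width: 1.002
grip_force: 0.0
time_s: 24.4
eef_pos: [479.7, -343.3, 146.7]
ee_rot: [0.0, 0.506, 0.862, 0.0]
force: [1.0, -0.4, -0.3]
grip_width: 1.004
grip_force: 0.0
[ 479.8 -343.1  146.6] 29.19636942743032
[ 479.8 -343.2  146.6] 29.200881451002758
```

View pics/m7.png

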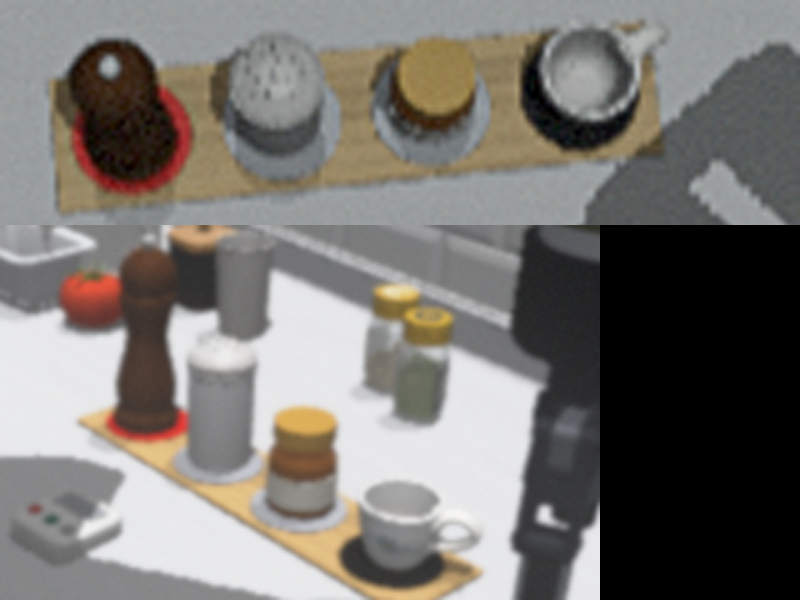

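All four stand upright in order. I'll check the centring numerically using the top-view pixels: cup rim (587,71), lid (436,77), cap (276,81), knob (108,65), marks red (132,137) and black (580,89).

```bash
python3 - <<'E'
from h import *
c=pickle.load(open('t7.pkl','rb'))
for n,u,v,z in [("mug",587,71,58),("honey",436,77,82),("dred",276,81,98),("knob",108,65,176),("red",132,137,8),("g1",282,124,8),("g2",431,108,8),("black",580,92,8)]:
    print(n,ray(c,(u+.5)/5-.5+215,(v+.5)/5-.5+165,z).round(1))
E
```

```text
mug [ 599.7 -128.    58. ]
honey [591.3 -33.6  82. ]
dred [586.3  62.2  98. ]
knob [576.9 154.  176. ]
red [574.8 154.3   8. ]
g1 [581.5  59.7   8. ]
g2 [590.2 -35.    8. ]
black [ 599.  -130.2    8. ]
```

Everything is within about 2–3 mm of its mark's centre, so I'm handing in.

```bash
python3 -c "
from rig import ctrl
print(ctrl.finish_job())"
```

```text
the job is handed in; nothing more can be done
None
```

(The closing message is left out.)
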